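Put up the pasta drying stand from the revolving caddy

TASK

Put up the pasta drying stand: take every full-size post (thick and long) from the revolving caddy, and press each fully home, upright, in a socket of its own in the wooden stand base. The caddy turns with the square knob on top, and rods come out only at its open front. Leave the thin and the short look-alike in the caddy, and do not disturb the other things on the board.

Things in the scene. Friction and masses are not known exactly. Their poses are not given: they have to be found in the camera images.
- caddy: fixed foot of the revolving caddy: dark board 250 x 290 mm (x, y), 14 mm thick, on the table. Origin: centre of the underside, on the carousel's vertical axis. Its own -x side is the open front, towards the robot. It does not turn with the carousel.
- guard (a point): middle of the front bar of the caddy's fixed wire guard, at its top, 183 mm above the table and 49 mm in front of the axis; axes as the caddy's. The guard is a level steel wire grid, 290 mm wide, wires 28 mm apart, on four 12 mm posts, from this edge to 130 mm behind the axis, 16 mm above the long rods. A rod can be lifted out only in a cup at or near the front, clear of the guard.
- carousel: wooden turntable disc of the caddy, 244 mm diameter, 12 mm thick; origin on its vertical axis at the disc's underside, 20 mm above the table. Turns both ways without limit about its z (friction 0.08 N m, stays where left); its yaw tells how far. Five steel cups on it, 37 mm outside, 29 mm bore, 30 mm deep, 88 mm from the axis, every 72 degrees, the first at its own -x.
- knob (a point): centre of the square dark wooden knob on the carousel's axis, above the guard, 205 mm above the table: 40 x 40 mm, sides along its own x and y, 36 mm tall (187 to 223 mm above the table). It is fixed to the carousel, which turns with it.
- stand: base block of the pasta drying stand, loose on the table: wood, 100 x 250 x 50 mm (x, y, z), 0.9 kg. Origin: centre of the underside. Three vertical blind round sockets along its y axis, 80 mm apart, the middle one at the centre.
- socket0 (a point): centre of the mouth of socket 0 in the top face of the stand (own y = -0.08), 50 mm above its underside; 27.6 mm bore, 32 mm deep, sharp edge without chamfer; z points up out of it.
- socket1 (a point): centre of the mouth of socket 1 in the top face of the stand (own y = 0), 50 mm above its underside; 27.6 mm bore, 32 mm deep, sharp edge without chamfer; z points up out of it.
- socket2 (a point): centre of the mouth of socket 2 in the top face of the stand (own y = 0.08), 50 mm above its underside; 27.6 mm bore, 32 mm deep, sharp edge without chamfer; z points up out of it.
- post_a: plain upright beech rod, 26 mm diameter, 130 mm long, square-cut ends. Origin: centre of its lower end face; z runs up along the rod. A stand post. At the start it stands in one of the caddy's cups, its lower end 32 mm above the table, its top at 162 mm. May be absent: then its reading is None from the start.
- post_b: plain upright beech rod, 26 mm diameter, 130 mm long, square-cut ends. Origin: centre of its lower end face; z runs up along the rod. A stand post. At the start it stands in one of the caddy's cups, its lower end 32 mm above the table, its top at 162 mm. May be absent: then its reading is None from the start.
- post_c: plain upright beech rod, 26 mm diameter, 130 mm long, square-cut ends. Origin: centre of its lower end face; z runs up along the rod. A stand post. At the start it stands in one of the caddy's cups, its lower end 32 mm above the table, its top at 162 mm. May be absent: then its reading is None from the start.
- thin_post: plain upright beech rod, 19 mm diameter, 130 mm long, square-cut ends. Origin: centre of its lower end face; z runs up along the rod. Look-alike, too thin for the stand; stands in one of the caddy's cups and may lean there a little.
- short_post: plain upright beech rod, 26 mm diameter, 95 mm long, square-cut ends. Origin: centre of its lower end face; z runs up along the rod. Look-alike, too short for the stand; stands in one of the caddy's cups.
- oil: bystander: green glass bottle, 66 mm across, 200 mm high; origin at the centre of its underside.
- jar: bystander: white jar, 84 mm across, 110 mm high; origin at the centre of its underside.
- stamp: bystander: brass pasta stamp with a wooden grip, 60 mm across, 71 mm high; origin at the centre of its underside.
- scraper: bystander: flat scraper lying on the table
- spoon: bystander: wooden spoon lying on the table
There are look-alikes about, which are no part of the job. What is shaped like the post_b but green is not meant.

How it is judged:
By the outcome, as a careful person would: the job done as asked, in the order asked, and still so for the second after the job is handed in, with the robot touching nothing.
Of post_a, post_b, post_c only 2 to 3 are there at a start; the rules pass over those that are not, and their reading is None.
At some moment in a run one of stand may be knocked a few centimetres aside while the robot is not near it.
It also fails if it takes over 210 s, if anything falls off the work surface, if the arm or the gripper's body presses on something with over 40 N, if the wrist force passes 120 N, or if a joint passes its speed limit or range.

ROBOT

A 6-joint arm with a two-finger parallel gripper is mounted at the origin on the work surface. World frame = base frame: x ahead of the robot, y to its left, z up, the work surface at z = 0. Lengths are in m, angles in rad, forces in N, time in s.
With the tool pointing down it reaches from about 0.375 to 0.925 m from the base axis. Payload 5.7 kg.
Tool frame: the origin (TCP) lies midway between the tips of the shut fingers; the grasp point (between the pads) lies 19 mm behind it; z points along the fingers, y is the line along which they close (so a half turn about z gives the same grasp; the last joint's range is limited). The gripper opens to 85 mm and grips with 20 to 120 N. Pads are 22 mm wide; open, the fingers measure 114 mm over their backs; the gripper's body (76 mm by 85 mm) begins 54 mm behind the grasp point. The pads swing forward as they close: fully open they stand 13 mm farther back than shut.
Start: joints at [1.105, 0.359, 1.51, -0, 1.272, -0.115], TCP at [0.206, 0.563, 0.231] pointing down, gripper open.
Joint ranges: [-2.97, 2.97], [-1.01, 2.36], [0.21, 2.38], [-0.96, 4.11], [0.2, 2.71], [-2.98, 2.98]. Speed limits (rad/s): [2.39, 2.39, 3.14, 3.14, 3.14, 3.14].

INTERFACE

Orientations are given as a unit quaternion [w, x, y, z].
In Python, from rig import manip gives the robot as it stands.
- The arm moves only by the tool apply_moves, never from a script. Its arguments are lists of equal length, an entry for each row: "claw": the gripper command: -1 is fully open, 1 is shut, values between are in proportion; "dp": the shift along the tool's x, y, z as a fraction of full scale, a list of three; "rot": the turn, a rotation vector about the tool's x, y, z as a fraction of full scale, a list of three. In form: {"claw": [claw, ...], "dp": [[dx, dy, dz], ...], "rot": [[rx, ry, rz], ...]}. A call has 1 to 12 rows; each row is the pose to reach, as a shift and turn from the pose commanded when the call began, along the tool's axes at that moment; what a row does not reach only later rows make up. Full scale, the value 1, is 500 mm for a shift and pi/2 rad for a turn. A row lasts 1/8 s, in which the tool goes at most 62.5 mm and 10.7 degrees, less where a joint would pass 70% of its speed; a pose out of reach is approached as far as the arm can. A call with a number of a shift or a turn outside -1 to 1 is refused whole. A call with a gripper value outside its range is refused whole. The fingers move at their own pace and stop on an object; "grip_force" is the grip in N (left out, the last holds). Time passes only in rows, so rows that repeat a pose let the fingers close. It gives the time, the measured TCP pose, the force, the opening and the grip force at its end, in the units of the state.
- manip.sense(): the state, without advancing time (a new reading comes with each control period).
- manip.camera(name): name is "side" or "top"; returns the picture (420x560x3 uint8, red, green, blue); there is no depth.
- manip.camera_model(name): a dict with "fx", "fy", "cx", "cy" (pixels), "k1" (the pictures are not rectified: a ray, as slopes to the right and down, at radius r is drawn at 1 + k1 r^2 times it, then the intrinsics apply), "R" (3x3) and "t" (3): a world point X has camera coordinates R X + t. Camera axes: x right, y down, z forward; pixel columns grow to the right and rows downward; lengths in m; the calibration is good to about 2 mm. A picture is of the moment at which its call begins. camera_model takes no time and is no camera call.
- manip.job_done(): hands the job in; it is judged then, once.
The state is a dict: "time": time; "q": joint angles; "dq": joint speeds; "tau": joint torques, N m; "tool_pos": TCP position; "ee_rot": TCP orientation; "contact_force": force on the tool from outside, world axes, zero at the start; "ft_torque": the same for the moment, N m; "gripper_width": finger opening in m; "gripper_force": force on a finger pad.
Only numpy, scipy, OpenCV 4.12 (cv2) and the standard library are available. Lean on these libraries where they do the work, as an engineer would, in place of code of your own. Each camera call takes 0.05 s, during which the arm holds its last target. There are 200 camera calls.

## Working session

There is one attempt and no reset: what is moved stays moved. The work goes in short steps, Python scripts to look and compute and a tool call to move; the robot and the scene stay as the last step left them, time stands still between calls to the robot, and variables do not carry over. Pictures are saved under pics/ and viewed, at most 17 in all, crops included, and the job is handed in when it is done.

Besides the shell and the picture viewer there is one more tool, called after ">>>" as name(argument=value, ...) on one line, values as JSON. apply_moves: Moves the arm, as the interface text tells. Its arguments: {"type":"object","properties":{"claw":{"type":"array","items":{"type":"number"}},"dp":{"type":"array","items":{"type":"array","items":{"type":"number","minimum":-1,"maximum":1}}},"rot":{"type":"array","items":{"type":"array","items":{"type":"number","minimum":-1,"maximum":1}}},"grip_force":{"type":"number"}},"required":["claw","dp","rot"]}

```bash
mkdir -p pics; ls; cat > h.py <<'E'
import numpy as np, cv2
from rig import manip
def ray(cam,u,v):
    m=manip.camera_model(cam); R=np.array(m["R"]);t=np.array(m["t"])
    K=np.array([[m["fx"],0,m["cx"]],[0,m["fy"],m["cy"]],[0,0,1.]])
    p=cv2.undistortPoints(np.array([[[u,v]]],float),K,np.array([m["k1"],0,0,0.]))[0,0]
    return -R.T@t, R.T@np.array([p[0],p[1],1])
def onz(cam,u,v,z):
    o,d=ray(cam,u,v); return o+d*(z-o[2])/d[2]
def proj(cam,X):
    m=manip.camera_model(cam); R=np.array(m["R"]);t=np.array(m["t"])
    K=np.array([[m["fx"],0,m["cx"]],[0,m["fy"],m["cy"]],[0,0,1.]])
    return cv2.projectPoints(np.atleast_2d(np.array(X,float)),cv2.Rodrigues(R)[0],t,K,np.array([m["k1"],0,0,0.]))[0][:,0]
def snap(cam,name=None):
    im=cv2.cvtColor(np.array(manip.camera(cam)),cv2.COLOR_RGB2BGR)
    if name: cv2.imwrite("pics/"+name,im)
    return im
E
python3 - <<'E'
from h import *
for c in("top","side"):
    snap(c,c+"0.png"); m=manip.camera_model(c); R=np.array(m["R"]);print(c,m["fx"],m["k1"],-R.T@m["t"],R.round(2).tolist())
s=manip.sense();print(s)
E
```

```text
pics
top 509.4470177102186 -0.1309437838407638 [ 0.51025814 -0.01236904  1.20463358] [[0.0, -1.0, -0.01], [-1.0, -0.0, -0.06], [0.06, 0.01, -1.0]]
side 414.69958989912806 0.007632915192504591 [ 0.27007579 -0.6248512   0.60983553] [[0.91, -0.42, 0.01], [-0.23, -0.52, -0.82], [0.35, 0.74, -0.57]]
{'time': 0.1, 'q': array([ 1.10490282e+00,  3.59489799e-01,  1.51137107e+00,  1.48745270e-06,
        1.27251195e+00, -1.15097166e-01]), 'dq': array([ 2.78079374e-04, -1.15387636e-03, -7.46835423e-04,  6.29203105e-05,
        1.45959800e-03, -6.77235290e-04]), 'tau': array([ 3.97024860e-04, -5.28649914e+01, -2.79353106e+01, -3.39555536e-04,
        5.05353542e-03,  4.44723511e-07]), 'tool_pos': array([0.20590058, 0.56287705, 0.23048599]), 'ee_rot': array([-2.55624042e-04,  1.74500362e-01,  9.84656707e-01, -8.52585046e-04]), 'contact_force': array([-0.16708997,  0.03794598, -0.23096511]), 'ft_torque': array([ 0.01759529, -0.00834852, -0.00148204]), 'gripper_force': 0.0, 'gripper_width': 0.08522843075117954}
```

View pics/top0.png

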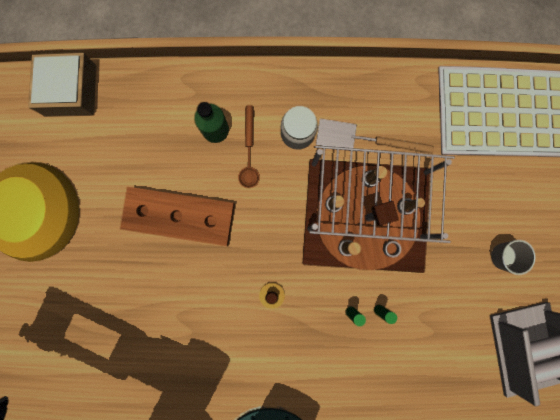

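View pics/side0.png

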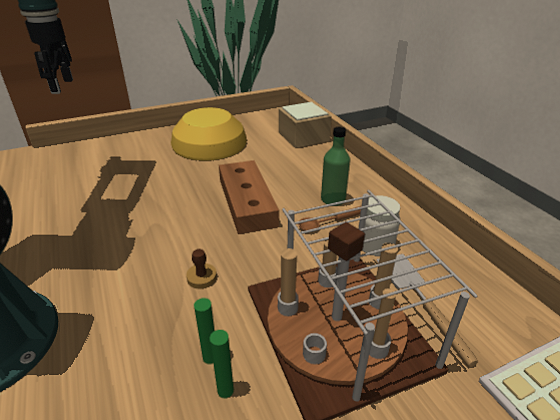

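The top view shows the caddy at about (368,215) with its front facing down. The cups are at (348,247), (393,248) empty, (408,204), (373,177) and (335,203). The stand is at (177,216), and the green look-alikes are at (357,318) and (387,315). Next I'll take close crops to tell the rods apart.

```bash
python3 - <<'E'
from h import *
t=cv2.imread("pics/top0.png");s=cv2.imread("pics/side0.png")
a=cv2.resize(t[140:280,295:455],None,fx=4.2,fy=4.2,interpolation=cv2.INTER_CUBIC)
b=cv2.resize(s[185:410,245:480],None,fx=2.6,fy=2.6,interpolation=cv2.INTER_CUBIC)
cv2.imwrite("pics/c1.png",a);cv2.imwrite("pics/c2.png",b);print(a.shape,b.shape)
E
```

```text
(588, 672, 3) (585, 611, 3)
```

View pics/c1.png

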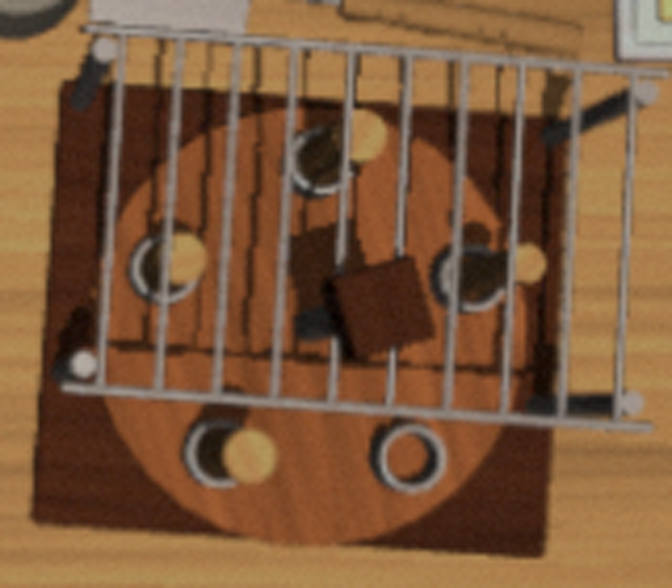

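View pics/c2.png

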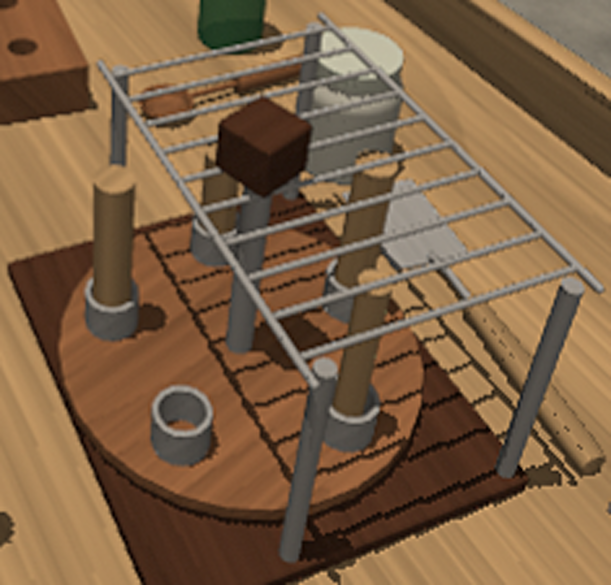

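Choices, as pixels in the top picture:
- **Full posts:** front-left cup, top at (354,248), and back cup, top at (382,172).
- **Short post:** left cup, top at (338,201). Its top is barely offset from the cup.
- **Thin post:** right cup, top at (421,203). It is narrow and leaning.
- **Not meant:** the green rods at (357,318) and (387,315).

So two posts are present. Next I'll measure the poses.

```bash
python3 - <<'E'
from h import *
t=cv2.imread("pics/top0.png")
c=lambda x,y:(295+(x+.5)/4.2-.5,140+(y+.5)/4.2-.5)
for n,x,y,z in [("bFL",35,522,.014),("bFR",545,555,.014),("bBL",65,82,.014),("gFL",62,388,.183),("gFR",650,428,.183),
  ("knob",381,306,.223),("cupFL",218,454,.062),("cupFR",409,458,.062),("cupL",165,267,.062),("cupB",324,160,.062),("cupR",470,272,.062),
  ("postFL",250,455,.162),("postB",365,136,.162),("shortL",183,258,.127),("thinR",527,264,.162)]:
    print(n,onz("top",*c(x,y),z).round(4))
k=np.array([c(*p) for p in[(328,292),(408,256),(435,328),(360,358)]])
K=np.array([onz("top",*p,.223) for p in k]);print(K.round(4).tolist(),K.mean(0))
for i in range(4): d=K[(i+1)%4]-K[i];print(np.degrees(np.arctan2(d[1],d[0])),np.linalg.norm(d))
# stand
hsv=cv2.cvtColor(t,cv2.COLOR_BGR2HSV)
roi=t[180:250,115:245]
g=roi.max(2)
m=(g<75).astype(np.uint8)
n,l,s,cc=cv2.connectedComponentsWithStats(m)
for i in range(1,n):
    if 30<s[i,4]<300: print(s[i],cc[i]+[115,180],onz("top",*(cc[i]+[115,180]),.05).round(4))
cv2.imwrite("pics/st.png",cv2.resize(roi,None,fx=5,fy=5,interpolation=cv2.INTER_CUBIC))
E
```

```text
bFL [ 0.458  -0.0773  0.014 ]
bFR [ 0.4393 -0.3635  0.014 ]
bBL [ 0.7041 -0.0941  0.014 ]
gFL [ 0.5292 -0.0809  0.183 ]
gFR [ 0.5103 -0.3661  0.183 ]
knob [ 0.5666 -0.2258  0.223 ]
cupFL [ 0.4964 -0.1724  0.062 ]
cupFR [ 0.4943 -0.2754  0.062 ]
cupL [ 0.5964 -0.1443  0.062 ]
cupB [ 0.6546 -0.2307  0.062 ]
cupR [ 0.5944 -0.3096  0.062 ]
postFL [ 0.4972 -0.1741  0.162 ]
postB [ 0.654  -0.2321  0.162 ]
shortL [ 0.5961 -0.1459  0.127 ]
thinR [ 0.5911 -0.3123  0.162 ]
[[0.573, -0.2012, 0.223], [0.5898, -0.2387, 0.223], [0.5565, -0.251, 0.223], [0.5426, -0.2158, 0.223]] [ 0.56548527 -0.22665103  0.223     ]
-65.85601276215318 0.04113182459669519
-159.7623592171002 0.035502484173267325
111.61413864972793 0.03782460584665199
25.714664461645906 0.03376311620325087
[112  22   8  43  74] [230.74324324 222.81081081] [0.5518 0.0887 0.05  ]
[21 25  9 12 54] [139.72222222 210.90740741] [0.5781 0.2988 0.05  ]
[55 31  8 11 41] [173.04878049 216.6097561 ] [0.5653 0.2211 0.05  ]
[90 36  9 11 35] [207.45714286 222.37142857] [0.5526 0.1418 0.05  ]
```

View pics/st.png

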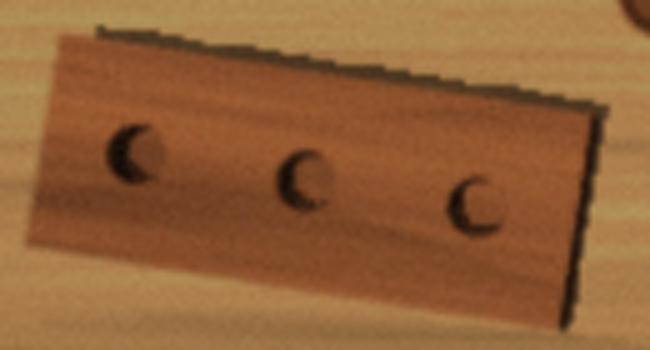

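The stand crop shows three sockets at top-picture pixels (142,211), (176,216) and (210,221), with clean block edges. I'll compute the socket positions and the knob yaw.

```bash
python3 - <<'E'
from h import *
c=lambda x,y:(115+(x+.5)/5-.5,180+(y+.5)/5-.5)
H=np.array([onz("top",*c(*p),.05) for p in[(135,154),(305,181),(477,207)]]);print(H.round(4).tolist())
C=np.array([onz("top",*c(*p),.05) for p in[(60,35),(597,108),(565,328),(28,243)]]);print(C.round(4).tolist(),C.mean(0).round(4))
d=H[0]-H[2];print("row dir",np.degrees(np.arctan2(d[1],d[0])),np.linalg.norm(d)/2)
q=lambda x,y:(245+(x+.5)/2.6-.5,185+(y+.5)/2.6-.5)
K=np.array([onz("side",*q(*p),.223) for p in[(218,130),(260,97),(312,133),(264,163)]]);print(K.mean(0))
for i in range(4): d=K[(i+1)%4]-K[i];print(np.degrees(np.arctan2(d[1],d[0]))%90,np.linalg.norm(d))
# side-view cross checks
for n,X in [("s",H),("FLtop",[[.497,-.174,.162]]),("FLbase",[[.497,-.173,.062]])]: print(n,proj("side",X).round(1).tolist())
print("post top seen",q(114,178))
E
```

```text
[[0.5793, 0.2944, 0.05], [0.5672, 0.2152, 0.05], [0.5557, 0.136, 0.05]]
[[0.6342, 0.331, 0.05], [0.601, 0.0817, 0.05], [0.501, 0.0954, 0.05], [0.5381, 0.3439, 0.05]] [0.5686 0.213  0.05  ]
row dir 81.53741747570882 0.08007798939086462
[ 0.56158028 -0.23313349  0.223     ]
23.315817245790353 0.04186681227380194
12.155116689104602 0.04194248777118711
15.55925873963568 0.04032156645382832
13.458866954868782 0.036242304318788825
s [[239.3, 170.0], [245.7, 185.4], [253.2, 202.7]]
FLtop [[288.6, 253.5]]
FLbase [[287.3, 296.2]]
post top seen (288.53846153846155, 253.15384615384613)
```

>>> apply_moves(claw=[-1,-1,-1,-1,-1,-1,-1,-1,-1], dp=[[0,0,-0.1],[0,0,-0.14],[0,0,-0.14],[0,0,-0.14],[0,0,-0.14],[0,0,-0.14],[0,0,-0.14],[0,0,-0.14],[0,0,-0.14]], rot=[[0,0,0.1],[0,0,0.3],[0,0,0.5],[0,0,0.7],[0,0,0.91],[0,0,0.91],[0,0,0.91],[0,0,0.91],[0,0,0.91]])

```text
time: 1.23
tool_pos: [0.2061, 0.5632, 0.3008]
ee_rot: [0.0, 0.777, 0.63, -0.0]
contact_force: [0.2, 0.1, -0.8]
gripper_width: 0.0856
gripper_force: 0.0
```

>>> apply_moves(claw=[-1,-1,-1,-1,-1,-1,-1,-1,-1,-1,-1], dp=[[-0.05,0.06,0],[-0.12,0.15,0],[-0.2,0.24,0],[-0.28,0.33,0],[-0.36,0.43,0],[-0.44,0.52,0],[-0.51,0.61,0],[-0.51,0.61,0],[-0.51,0.61,0],[-0.51,0.61,0],[-0.51,0.61,0]], rot=[[0,0,0.1],[0,0,0.2],[0,0,0.31],[0,0,0.42],[0,0,0.53],[0,0,0.64],[0,0,0.75],[0,0,0.85],[0,0,0.91],[0,0,0.91],[0,0,0.91]])

```text
time: 2.6
tool_pos: [0.4513, 0.2507, 0.3012]
ee_rot: [0.0, 0.999, -0.032, -0.0]
contact_force: [0.2, -0.5, 0.7]
gripper_width: 0.0851
gripper_force: 0.0
```

>>> apply_moves(claw=[-1,-1,-1,-1,-1,-1,-1,-1,-1,-1], dp=[[0.02,0.11,0],[0.04,0.22,0],[0.06,0.33,0],[0.08,0.44,0],[0.1,0.55,0],[0.12,0.66,0],[0.136,0.77,0],[0.1456,0.842,0],[0.1456,0.842,0.1],[0.1456,0.842,0.1]], rot=[[0,0,0],[0,0,0],[0,0,0],[0,0,0],[0,0,0],[0,0,0],[0,0,0],[0,0,0],[0,0,0],[0,0,0]])

```text
time: 3.85
tool_pos: [0.4927, -0.1731, 0.2482]
ee_rot: [-0.002, 0.999, -0.033, -0.004]
contact_force: [-1.2, 0.5, 0.3]
gripper_width: 0.0857
gripper_force: 0.0
```

```bash
python3 - <<'E'
from h import *
s=manip.sense();print(s["tool_pos"],s["ee_rot"])
a=snap("side","side1.png");snap("top","top1.png")
cv2.imwrite("pics/c3.png",cv2.resize(a[110:370,180:420],None,fx=2.3,fy=2.3,interpolation=cv2.INTER_CUBIC))
E
```

```text
[ 0.49270048 -0.17314873  0.24824077] [-0.00171714  0.99943523 -0.03335317 -0.00371985]
```

View pics/c3.png

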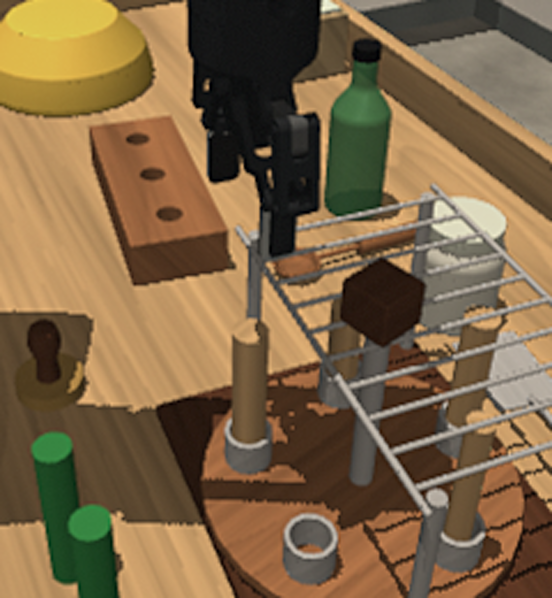

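The open fingers at crop (210–320, 110–250) hang above and straddle the front-left post top at (250,330), and the scene is undisturbed. Now I'll descend and grip.

>>> apply_moves(claw=[-1,-1,-1,-1,-1,-1], dp=[[0,0,0],[0,0,0.08],[0,0,0.16],[0,0,0.22],[0,0,0.242],[0,0,0.242]], rot=[[0,0,0],[0,0,0],[0,0,0],[0,0,0],[0,0,0],[0,0,0]])

```text
time: 4.7
tool_pos: [0.4961, -0.1744, 0.131]
ee_rot: [0.0, 0.999, -0.034, 0.0]
contact_force: [0.8, 1.1, -0.4]
gripper_width: 0.0858
gripper_force: 0.0
```

>>> apply_moves(claw=[0,0.2,0.4,0.4,0.4,0.6,0.6,0.6], dp=[[0,0,0],[0,0,0],[0,0,0],[0,0,0],[0,0,0],[0,0,0],[0,0,0],[0,0,0]], rot=[[0,0,0],[0,0,0],[0,0,0],[0,0,0],[0,0,0],[0,0,0],[0,0,0],[0,0,0]], grip_force=50)

```text
time: 5.7
tool_pos: [0.496, -0.1744, 0.131]
ee_rot: [0.0, 0.999, -0.034, 0.0]
contact_force: [-1.2, -0.1, 7.4]
gripper_width: 0.025
gripper_force: 48.6
```

>>> apply_moves(claw=[0.6,0.6,0.6,0.6,0.6,0.6], dp=[[0,0,-0.03],[0,0,-0.08],[0,0,-0.14],[0,0,-0.2],[0,0,-0.24],[0,0,-0.24]], rot=[[0,0,0],[0,0,0],[0,0,0],[0,0,0],[0,0,0],[0,0,0]])

```text
time: 6.45
tool_pos: [0.4965, -0.175, 0.2523]
ee_rot: [0.001, 0.999, -0.034, 0.002]
contact_force: [0.2, 0.0, -1.3]
gripper_width: 0.0247
gripper_force: 49.0
```

```bash
python3 - <<'E'
from h import *
a=snap("side","side2.png");t=snap("top","top2.png")
A=cv2.resize(a[120:360,200:400],None,fx=2.4,fy=2.4,interpolation=cv2.INTER_CUBIC)
cv2.imwrite("pics/c4.png",A)
for n in("top0.png","top2.png"):
    roi=cv2.imread("pics/"+n)[180:250,115:225];m=(roi.max(2)<75).astype(np.uint8)
    k,l,s,cc=cv2.connectedComponentsWithStats(m)
    print([(s[i,4],(cc[i]+[115,180]).round(2).tolist()) for i in range(1,k) if 25<s[i,4]<90])
E
```

```text
[(np.int32(54), [139.72, 210.91]), (np.int32(41), [173.05, 216.61]), (np.int32(35), [207.46, 222.37])]
[(np.int32(42), [139.26, 210.83]), (np.int32(29), [172.62, 216.38])]
```

View pics/c4.png

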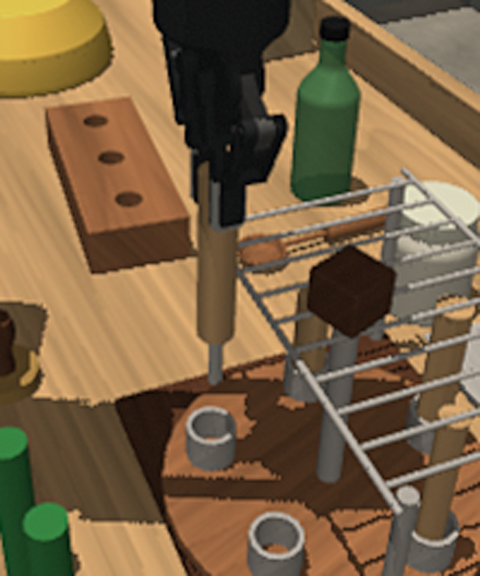

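The post is held upright, with its lower end at crop (215,340). The cups and the guard are intact and the stand has not moved. I'll carry the post to socket 0, passing in front of the guard.

>>> apply_moves(claw=[0.6,0.6,0.6,0.6,0.6,0.6,0.6,0.6,0.6,0.6,0.6,0.6], dp=[[-0.02,-0.08,0],[-0.04,-0.17,0],[-0.04,-0.26,0],[-0.04,-0.34,0],[-0.02,-0.42,0],[0.02,-0.5,0],[0.05,-0.57,0],[0.076,-0.628,0],[0.076,-0.628,0],[0.076,-0.628,0.08],[0.076,-0.628,0.15],[0.076,-0.628,0.15]], rot=[[0,0,0],[0,0,0],[0,0,0],[0,0,0],[0,0,0],[0,0,0],[0,0,0],[0,0,0],[0,0,0],[0,0,0],[0,0,0],[0,0,0]])

```text
time: 8.05
tool_pos: [0.5512, 0.1351, 0.172]
ee_rot: [0.001, 0.999, -0.034, -0.004]
contact_force: [0.0, -1.4, -0.4]
gripper_width: 0.0242
gripper_force: 49.3
```

```bash
python3 - <<'E'
from h import *
s=manip.sense();print(s["tool_pos"],s["ee_rot"],s["contact_force"])
a=snap("side","side3.png");t=snap("top","top3.png")
A=cv2.resize(a[130:250,190:310],None,fx=4,fy=4,interpolation=cv2.INTER_CUBIC)
B=cv2.resize(t[160:280,100:270],None,fx=4,fy=4,interpolation=cv2.INTER_CUBIC)
B=cv2.resize(B,(680,480)); 
cv2.imwrite("pics/c5.png",A)
p=s["tool_pos"]
for z in(.05,p[2]-.099): print(z,proj("side",[[p[0],p[1],z],[.5557,.1358,z]]))
E
```

```text
[0.55116378 0.13511163 0.17200364] [ 8.68193865e-04  9.99402546e-01 -3.43002918e-02 -4.15776550e-03] [ 0.02819527 -1.37471978 -0.36445897]
0.05 [[251.52095103 203.38322267]
 [253.19497278 202.78437803]]
0.07300363705969484 [[251.19620285 195.29074936]
 [252.89346657 194.70148941]]
```

View pics/c5.png

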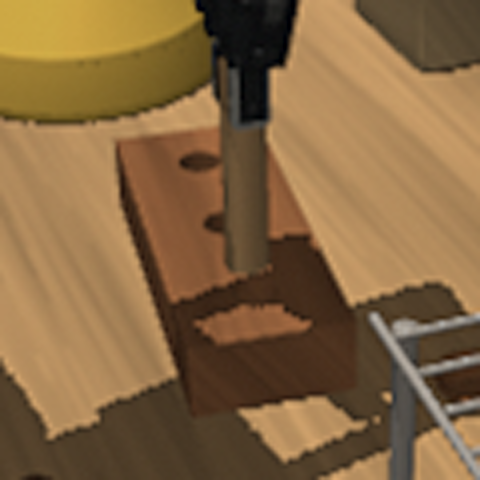

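>>> apply_moves(claw=[0.6,0.6,0.6,0.6], dp=[[0,0,0],[0,0,0],[0,0,0],[0,0,0]], rot=[[0,0,0],[0,0,0],[0,0,0],[0,0,0]])

```text
time: 8.65
tool_pos: [0.5549, 0.1363, 0.1756]
ee_rot: [0.0, 0.999, -0.034, 0.0]
contact_force: [0.2, 0.0, -0.9]
gripper_width: 0.0246
gripper_force: 49.3
```

>>> apply_moves(claw=[0.6,0.6,0.6,0.6,0.6,0.6], dp=[[0.0015,0.001,0.02],[0.0015,0.001,0.04],[0.0015,0.001,0.05],[0.0015,0.001,0.056],[0.0015,0.001,0.062],[0.0015,0.001,0.062]], rot=[[0,0,0],[0,0,0],[0,0,0],[0,0,0],[0,0,0],[0,0,0]])

```text
time: 9.4
tool_pos: [0.5554, 0.1358, 0.1442]
ee_rot: [0.0, 0.999, -0.034, -0.0]
contact_force: [0.1, 1.1, -0.4]
gripper_width: 0.025
gripper_force: 49.3
```

>>> apply_moves(claw=[0.6,0.6,0.6,0.6,0.6], dp=[[0,0,0.008],[0,0,0.016],[0,0,0.024],[0,0,0.024],[0,0,0.024]], rot=[[0,0,0],[0,0,0],[0,0,0],[0,0,0],[0,0,0]])

```text
time: 10.02
tool_pos: [0.5554, 0.1358, 0.1322]
ee_rot: [0.0, 0.999, -0.034, -0.0]
contact_force: [-0.5, -0.3, -0.6]
gripper_width: 0.0247
gripper_force: 49.3
```

>>> apply_moves(claw=[0.6,0.6,0.6,0.6,0.6,0.6], dp=[[0,0,0.01],[0,0,0.02],[0,0,0.026],[0,0,0.03],[0,0,0.032],[0,0,0.032]], rot=[[0,0,0],[0,0,0],[0,0,0],[0,0,0],[0,0,0],[0,0,0]])

```text
time: 10.78
tool_pos: [0.5558, 0.1358, 0.117]
ee_rot: [-0.0, 0.999, -0.034, 0.0]
contact_force: [-1.7, 1.3, 6.3]
gripper_width: 0.0249
gripper_force: 50.1
```

>>> apply_moves(claw=[0.6,0.6,0.6,0.6], dp=[[0,0,0.002],[0,0,0.004],[0,0,0.005],[0,0,0.005]], rot=[[0,0,0],[0,0,0],[0,0,0],[0,0,0]])

```text
time: 11.28
tool_pos: [0.5565, 0.136, 0.1169]
ee_rot: [-0.0, 0.999, -0.034, 0.001]
contact_force: [-5.6, 1.1, 24.1]
gripper_width: 0.0246
gripper_force: 51.9
```

>>> apply_moves(claw=[0.6,0.2,-0.3,-0.6,-0.6,-0.6,-0.6,-0.6,-0.6,-0.6,-0.6], dp=[[0,0,-0.005],[0,0,-0.005],[0,0,-0.005],[0,0,-0.005],[0,0,-0.005],[0,0,-0.03],[0,0,-0.08],[0,0,-0.16],[0,0,-0.26],[0,0,-0.3],[0,0,-0.3]], rot=[[0,0,0],[0,0,0],[0,0,0],[0,0,0],[0,0,0],[0,0,0],[0,0,0],[0,0,0],[0,0,0],[0,0,0],[0,0,0]])

```text
time: 12.65
tool_pos: [0.5569, 0.136, 0.2665]
ee_rot: [-0.0, 0.999, -0.034, 0.002]
contact_force: [-0.0, -0.6, -0.5]
gripper_width: 0.0684
gripper_force: 0.0
```

>>> apply_moves(claw=[-1,-1,-1,-1,-1,-1,-1,-1,-1,-1,-1], dp=[[0.01,0.1,-0.04],[0.02,0.2,-0.04],[0.03,0.31,-0.04],[0.04,0.42,-0.04],[0.05,0.53,-0.04],[0.06,0.64,-0.04],[0.069,0.722,-0.04],[0.069,0.722,-0.04],[0.069,0.722,-0.02],[0.069,0.722,0],[0.069,0.722,0]], rot=[[0,0,-0.03],[0,0,-0.06],[0,0,-0.1],[0,0,-0.14],[0,0,-0.18],[0,0,-0.22],[0,0,-0.225],[0,0,-0.225],[0,0,-0.225],[0,0,-0.225],[0,0,-0.225]])

```text
time: 14.02
tool_pos: [0.5645, -0.2251, 0.2622]
ee_rot: [-0.001, 0.99, 0.143, -0.001]
contact_force: [-0.6, 0.6, 0.6]
gripper_width: 0.0854
gripper_force: 0.0
```

```bash
python3 - <<'E'
from h import *
s=manip.sense();print(s["tool_pos"],s["ee_rot"],s["q"])
a=snap("side","side4.png");t=snap("top","top4.png")
A=cv2.resize(a[130:350,190:450],None,fx=2.5,fy=2.5,interpolation=cv2.INTER_CUBIC)
cv2.imwrite("pics/c6.png",A)
E
```

```text
[ 0.56450596 -0.22508791  0.26221291] [-9.14068523e-04  9.89730459e-01  1.42937990e-01 -1.23081868e-03] [-4.93036852e-01  3.46371395e-01  1.45014246e+00  7.27717312e-06
  1.34814502e+00  7.90899009e-01]
```

View pics/c6.png

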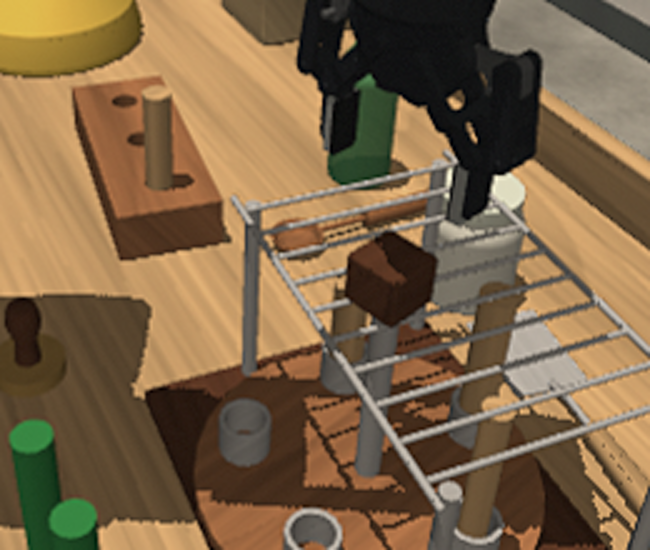

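The crop shows the post upright in socket 0 at (158,140) with a short shadow to its right. The open gripper is above the knob at (392,275). I'll check the height of the post top numerically.

```bash
python3 - <<'E'
from h import *
for z in(.148,.180): print(((proj("side",[[.556,.136,z]])-[190,130])*2.5).round(1))
E
```

```text
[[154.9  91.7]]
[[153.7  60. ]]
```

>>> apply_moves(claw=[-1,-1,-1,-1,-1], dp=[[0,0,0],[0,0,0.04],[0,0,0.09],[0,0,0.13],[0,0,0.13]], rot=[[0,0,0],[0,0,0],[0,0,0],[0,0,0],[0,0,0]])

```text
time: 14.75
tool_pos: [0.5644, -0.2262, 0.1977]
ee_rot: [-0.001, 0.99, 0.142, -0.001]
contact_force: [-0.3, -0.7, -0.4]
gripper_width: 0.0852
gripper_force: 0.0
```

>>> apply_moves(claw=[-0.3,0,0.1,0.3,0.4,0.4,0.4], dp=[[0.004,-0.001,0],[0.004,-0.001,0],[0.004,-0.001,0],[0.004,-0.001,0],[0.004,-0.001,0],[0.004,-0.001,0],[0.004,-0.001,0]], rot=[[0,0,0],[0,0,0],[0,0,0],[0,0,0],[0,0,0],[0,0,0],[0,0,0]], grip_force=40)

```text
time: 15.62
tool_pos: [0.5679, -0.2263, 0.2001]
ee_rot: [0.001, 0.99, 0.142, 0.001]
contact_force: [-0.8, -0.8, 5.8]
gripper_width: 0.0392
gripper_force: 40.7
```

>>> apply_moves(claw=[0.4,0.4,0.4,0.4,0.4,0.4,0.4,0.4,0.4,0.4,0.4,0.4], dp=[[0,0,0],[0,0,0],[0,0,0],[0,0,0],[0,0,0],[0,0,0],[0,0,0],[0,0,0],[0,0,0],[0,0,0],[0,0,0],[0,0,0]], rot=[[0,0,-0.08],[0,0,-0.17],[0,0,-0.26],[0,0,-0.35],[0,0,-0.44],[0,0,-0.53],[0,0,-0.62],[0,0,-0.71],[0,0,-0.8],[0,0,-0.89],[0,0,-0.95],[0,0,-0.95]])

```text
time: 17.12
tool_pos: [0.5663, -0.2253, 0.2001]
ee_rot: [-0.0, 0.63, 0.777, -0.0]
contact_force: [-5.3, 1.5, 9.9]
gripper_width: 0.0392
gripper_force: 41.3
```

>>> apply_moves(claw=[0.4,0.4,0.4,0.4,0.4,0.4,0.4,0.4,0.4,0.4,0.4,0.4], dp=[[0,0,0],[0,0,0],[0,0,0],[0,0,0],[0,0,0],[0,0,0],[0,0,0],[0,0,0],[0,0,0],[0,0,0],[0,0,0],[0,0,0]], rot=[[0,0,-0.08],[0,0,-0.17],[0,0,-0.26],[0,0,-0.35],[0,0,-0.44],[0,0,-0.53],[0,0,-0.62],[0,0,-0.71],[0,0,-0.8],[0,0,-0.88],[0,0,-0.95],[0,0,-0.98]])

```text
time: 18.62
tool_pos: [0.5652, -0.2269, 0.2001]
ee_rot: [-0.002, -0.088, 0.996, -0.001]
contact_force: [-8.2, -4.2, 11.2]
gripper_width: 0.0392
gripper_force: 41.3
```

```bash
python3 - <<'E'
from h import *
s=manip.sense();print(s["tool_pos"],s["ee_rot"],s["q"],s["contact_force"],s["ft_torque"])
a=snap("side","side5.png")
cv2.imwrite("pics/c7.png",cv2.resize(a[130:410,190:480],None,fx=2.1,fy=2.1,interpolation=cv2.INTER_CUBIC))
E
```

```text
[ 0.56515426 -0.22686939  0.20005717] [-1.62072349e-03 -8.84989987e-02  9.96074630e-01 -7.95514163e-04] [-0.49320292  0.40114636  1.52577496 -0.00331655  1.21650691 -2.24007595] [-8.16490889 -4.19766141 11.19242488] [-0.05045734  1.39253671 -0.13516874]
```

View pics/c7.png

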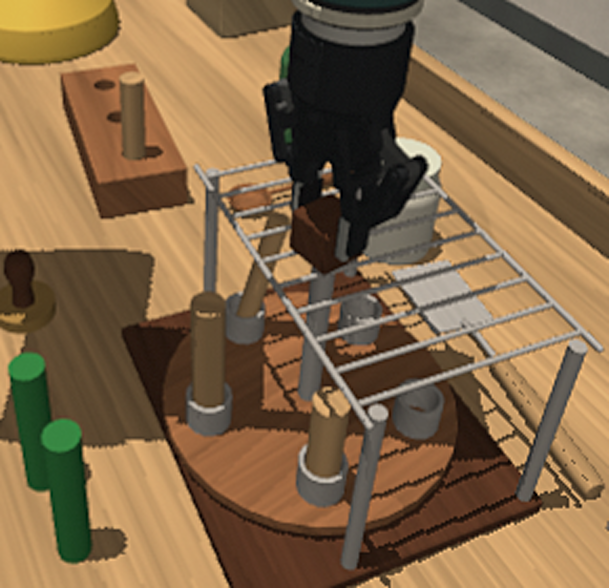

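The carousel has turned. The second full post is now at the front, crop (208,365), with the thin post behind left and the short post on the right. I'll release the knob, rise and measure.

>>> apply_moves(claw=[0.4,0,-0.5,-1,-1,-1,-1,-1,-1,-1], dp=[[0,0,0],[0,0,0],[0,0,0],[0,0,0],[0,0,0],[0,0,-0.04],[0,0,-0.1],[0,0,-0.18],[0,0,-0.2],[0,0,-0.2]], rot=[[0,0,-0.98],[0,0,-0.98],[0,0,-0.98],[0,0,-0.98],[0,0,-0.98],[0,0,-0.98],[0,0,-0.98],[0,0,-0.98],[0,0,-0.98],[0,0,-0.98]])

```text
time: 19.92
tool_pos: [0.5717, -0.1111, 0.2521]
ee_rot: [-0.079, -0.625, 0.768, -0.115]
contact_force: [-0.2, -0.1, -0.2]
gripper_width: 0.0854
gripper_force: 0.0
```

I made a mistake: the rot entries were relative to the new call, so the wrist turned further and tilted at its limit. I'll check the scene.

```bash
python3 - <<'E'
from h import *
s=manip.sense();print(s["tool_pos"],s["ee_rot"],s["q"],s["contact_force"])
from scipy.spatial.transform import Rotation as R
q=s["ee_rot"];M=R.from_quat([q[1],q[2],q[3],q[0]]).as_matrix();print(M.round(3))
a=snap("side","side6.png");t=snap("top","top6.png")
A=cv2.resize(a[40:410,190:480],(464,592),interpolation=cv2.INTER_CUBIC)
B=cv2.resize(t[140:340,270:450],(330,367),interpolation=cv2.INTER_CUBIC)
C=np.zeros((592,796,3),np.uint8);C[:,:464]=A;C[:367,464:794]=B
cv2.imwrite("pics/c8.png",C)
E
```

```text
[ 0.57171157 -0.11111242  0.2520812 ] [-0.07899447 -0.62541326  0.76775517 -0.11476114] [-0.1378629   0.30072966  1.58201172 -0.29189667  1.21115082 -2.97899297] [-0.16812133 -0.10623221 -0.19549967]
[[-0.205 -0.978  0.022]
 [-0.942  0.191 -0.275]
 [ 0.265 -0.077 -0.961]]
```

View pics/c8.png

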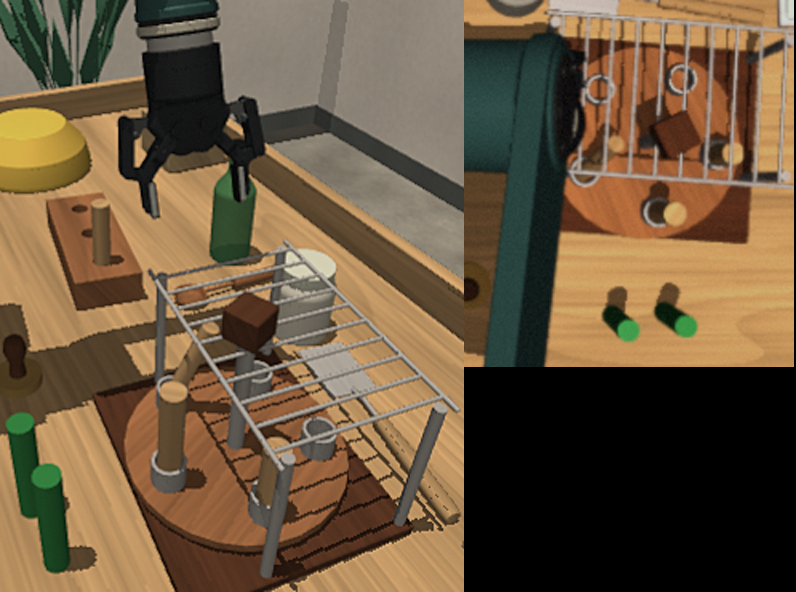

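The post is now at the front right, at combined-crop pixel (676,214) for its top in the top view, and it still clears the guard bar. Nothing else was disturbed. I'll unwind the wrist upward.

>>> apply_moves(claw=[-1,-1,-1,-1,-1,-1,-1,-1], dp=[[0,0,-0.06],[0,0,-0.06],[0,0,-0.06],[0,0,-0.06],[0,0,-0.06],[0,0,-0.06],[0,0,-0.06],[0,0,-0.06]], rot=[[0,0,0.1],[0,0,0.2],[0,0,0.3],[0,0,0.4],[0,0,0.5],[0,0,0.5],[0,0,0.5],[0,0,0.5]])

```text
time: 21.02
tool_pos: [0.5708, -0.1041, 0.2802]
ee_rot: [-0.03, -0.284, 0.949, -0.136]
contact_force: [-0.2, 0.2, -0.5]
gripper_width: 0.0852
gripper_force: 0.0
```

```bash
python3 - <<'E'
from h import *
from scipy.spatial.transform import Rotation as R
s=manip.sense();q=s["ee_rot"];M=R.from_quat([q[1],q[2],q[3],q[0]]).as_matrix();print(s["tool_pos"],M.round(3),s["q"].round(2))
t=cv2.imread("pics/top6.png")
cv2.imwrite("pics/c9.png",cv2.resize(t[205:280,325:425],None,fx=6,fy=6,interpolation=cv2.INTER_CUBIC))
E
```

```text
[ 0.57082386 -0.10406621  0.28018726] [[-0.837 -0.547  0.02 ]
 [-0.53   0.802 -0.275]
 [ 0.134 -0.24  -0.961]] [-0.13  0.28  1.54 -0.29  1.28 -2.2 ]
```

View pics/c9.png

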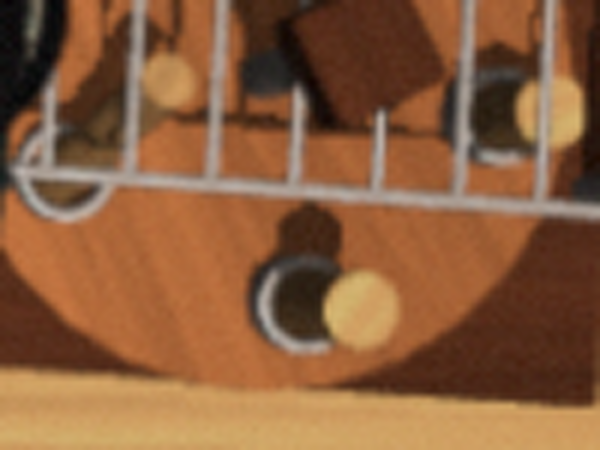

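The post top is at crop (361,309) and its cup at (303,303), well in front of the guard bar.

```bash
cat >> h.py <<'E'
from scipy.spatial.transform import Rotation as Ro
def plan(pos,ax):
    s=manip.sense();q=s["ee_rot"];M=Ro.from_quat([q[1],q[2],q[3],q[0]])
    a=np.radians(ax);T=Ro.from_matrix(np.array([[np.cos(a),np.sin(a),0],[np.sin(a),-np.cos(a),0],[0,0,-1]]))
    print("dp",(M.inv().apply(np.array(pos)-s["tool_pos"])/.5).round(4),"rot",((M.inv()*T).as_rotvec()/(np.pi/2)).round(4))
E
python3 - <<'E'
from h import *
c=lambda x,y:(325+(x+.5)/6-.5,205+(y+.5)/6-.5)
P=onz("top",*c(361,309),.162);Q=onz("top",*c(303,303),.062);print(P,Q)
plan([P[0],P[1],.28],176.3)
E
```

```text
[ 0.48054596 -0.23722148  0.162     ] [ 0.47995635 -0.23685492  0.062     ]
dp [ 0.2923 -0.1149  0.0699] rot [-0.1775 -0.0335  0.4084]
```

>>> apply_moves(claw=[-1,-1,-1,-1,-1,-1,-1,-1,-1], dp=[[0.06,-0.02,0.014],[0.12,-0.046,0.028],[0.18,-0.07,0.042],[0.24,-0.092,0.056],[0.292,-0.115,0.07],[0.292,-0.115,0.07],[0.292,-0.115,0.07],[0.292,-0.115,0.07],[0.292,-0.115,0.07]], rot=[[-0.036,-0.007,0.08],[-0.071,-0.013,0.163],[-0.107,-0.02,0.245],[-0.142,-0.027,0.327],[-0.1775,-0.0335,0.4084],[-0.1775,-0.0335,0.4084],[-0.1775,-0.0335,0.4084],[-0.1775,-0.0335,0.4084],[-0.1775,-0.0335,0.4084]])

```text
time: 22.15
tool_pos: [0.4811, -0.2359, 0.28]
ee_rot: [0.0, 0.032, 0.999, -0.0]
contact_force: [0.2, 0.7, -0.3]
gripper_width: 0.0853
gripper_force: 0.0
```

```bash
python3 - <<'E'
from h import *
s=manip.sense();print(s["tool_pos"],s["ee_rot"])
plan([.4805,-.237,.131],176.3)
E
```

```text
[ 0.48105885 -0.23585537  0.28003497] [ 4.20257933e-04  3.17651333e-02  9.99495272e-01 -2.75904870e-05]
dp [ 0.0012 -0.0023  0.2981] rot [-0.      0.0005  0.0007]
```

>>> apply_moves(claw=[-1,-1,-1,-1,-1,-1], dp=[[0.001,-0.002,0.08],[0.001,-0.002,0.16],[0.001,-0.002,0.24],[0.001,-0.002,0.28],[0.001,-0.002,0.298],[0.001,-0.002,0.298]], rot=[[0,0,0],[0,0,0],[0,0,0],[0,0,0],[0,0,0],[0,0,0]])

```text
time: 22.9
tool_pos: [0.4804, -0.2375, 0.131]
ee_rot: [0.0, 0.032, 0.999, 0.0]
contact_force: [-0.1, -0.2, -0.2]
gripper_width: 0.0849
gripper_force: 0.0
```

>>> apply_moves(claw=[0,0.2,0.4,0.4,0.4,0.6,0.6,0.6], dp=[[0,0,0],[0,0,0],[0,0,0],[0,0,0],[0,0,0],[0,0,0],[0,0,0],[0,0,0]], rot=[[0,0,0],[0,0,0],[0,0,0],[0,0,0],[0,0,0],[0,0,0],[0,0,0],[0,0,0]], grip_force=50)

```text
time: 23.9
tool_pos: [0.4806, -0.2381, 0.1317]
ee_rot: [0.001, 0.033, 0.999, -0.0]
contact_force: [-0.5, 0.8, 6.2]
gripper_width: 0.0252
gripper_force: 48.7
```

>>> apply_moves(claw=[0.6,0.6,0.6,0.6,0.6,0.6,0.6], dp=[[0,0,-0.03],[0,0,-0.08],[0,0,-0.14],[0,0,-0.2],[0,0,-0.24],[0,0,-0.24],[0,0,-0.24]], rot=[[0,0,0],[0,0,0],[0,0,0],[0,0,0],[0,0,0],[0,0,0],[0,0,0]])

```text
time: 24.78
tool_pos: [0.4795, -0.2375, 0.2505]
ee_rot: [-0.0, 0.033, 0.999, 0.0]
contact_force: [-0.7, -0.4, -0.7]
gripper_width: 0.0248
gripper_force: 49.1
```

```bash
python3 - <<'E'
from h import *
t=snap("top","top7.png");a=snap("side","side7.png")
C=np.zeros((560,800,3),np.uint8)
C[:400,:400]=cv2.resize(a[140:260,190:310],(400,400),interpolation=cv2.INTER_CUBIC)
C[:400,400:]=cv2.resize(t[160:280,110:230],(400,400),interpolation=cv2.INTER_CUBIC)
cv2.imwrite("pics/c10.png",C[:400])
print(proj("side",[[.5793,.2944,.05],[.5672,.2152,.05],[.556,.136,.148]]).round(1).tolist())
A=cv2.imread("pics/side0.png");d=cv2.absdiff(a,A).max(2)[150:200,215:250];print((d>30).sum())
plan([.5793,.2944,.28],-172+360)
E
```

```text
[[239.4, 170.1], [245.7, 185.4], [251.9, 166.7]]
515
dp [-0.1294  1.0745 -0.0591] rot [ 0.0008 -0.0006 -0.1308]
```

View pics/c10.png

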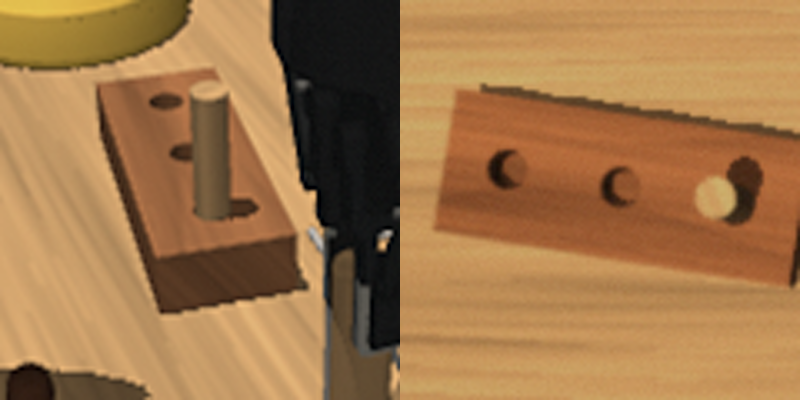

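Post 2 is held. The stand has not moved: its free sockets are at crop (508,169) and (621,187), and post 1 is seated. I'll carry post 2 higher to socket 2.

```bash
python3 - <<'E'
from h import *
plan([.478,.05,.29],176.3)
E
```

```text
dp [ 0.0406  0.5734 -0.0795] rot [ 0.0007 -0.0007 -0.0008]
```

>>> apply_moves(claw=[0.6,0.6,0.6,0.6,0.6,0.6,0.6,0.6,0.6], dp=[[0.01,0.07,-0.04],[0.02,0.16,-0.08],[0.02,0.25,-0.08],[0.03,0.34,-0.08],[0.03,0.43,-0.08],[0.04,0.52,-0.08],[0.04,0.573,-0.08],[0.04,0.573,-0.08],[0.04,0.573,-0.08]], rot=[[0,0,0],[0,0,0],[0,0,0],[0,0,0],[0,0,0],[0,0,0],[0,0,0],[0,0,0],[0,0,0]])

```text
time: 26.0
tool_pos: [0.4786, 0.0488, 0.2904]
ee_rot: [-0.0, 0.033, 0.999, -0.0]
contact_force: [0.4, -0.9, -0.1]
gripper_width: 0.0246
gripper_force: 49.3
```

```bash
python3 - <<'E'
from h import *
print(manip.sense()["tool_pos"]);plan([.5792,.2942,.29],176.3)
E
```

```text
[0.47861859 0.04884435 0.29041752]
dp [-1.686e-01  5.028e-01  4.000e-04] rot [-0.0004 -0.0002 -0.0006]
```

>>> apply_moves(claw=[0.6,0.6,0.6,0.6,0.6,0.6,0.6,0.6,0.6,0.6,0.6,0.6], dp=[[-0.02,0.07,0],[-0.05,0.16,0],[-0.08,0.25,0],[-0.11,0.34,0],[-0.14,0.43,0],[-0.1686,0.5028,0],[-0.1686,0.5028,0],[-0.1686,0.5028,0.08],[-0.1686,0.5028,0.16],[-0.1686,0.5028,0.22],[-0.1686,0.5028,0.22],[-0.1686,0.5028,0.22]], rot=[[0,0,0],[0,0,0],[0,0,0],[0,0,0],[0,0,0],[0,0,0],[0,0,0],[0,0,0],[0,0,0],[0,0,0],[0,0,0],[0,0,0]])

```text
time: 27.5
tool_pos: [0.5806, 0.2938, 0.1823]
ee_rot: [0.001, 0.033, 0.999, 0.0]
contact_force: [0.9, 0.3, -0.4]
gripper_width: 0.0248
gripper_force: 49.4
```

```bash
python3 - <<'E'
from h import *
print(manip.sense()["tool_pos"]);plan([.5792,.2942,.145],176.3)
a=snap("side","side8.png");snap("top","top8.png")
cv2.imwrite("pics/c11.png",cv2.resize(a[110:230,190:310],None,fx=4,fy=4,interpolation=cv2.INTER_CUBIC))
p=manip.sense()["tool_pos"];print((proj("side",[[p[0],p[1],p[2]-.099],[p[0],p[1],.05]])-[190,110])*4)
E
```

```text
[0.58060872 0.29378951 0.18233593]
dp [0.003  0.0006 0.0747] rot [ 0.0002  0.0014 -0.0015]
[[197.2472701  194.6665245 ]
 [199.78211438 239.59710489]]
```

View pics/c11.png

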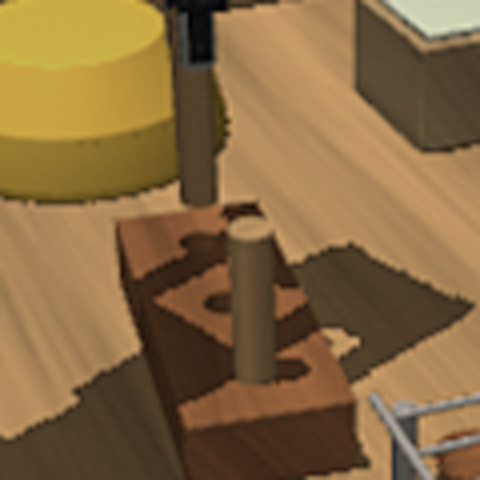

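Post 2's lower end at crop (199,200) hangs right above socket 2 at (200,240). I'll lower it.

>>> apply_moves(claw=[0.6,0.6,0.6,0.6,0.6,0.6], dp=[[0.002,0.0005,0.03],[0.002,0.0005,0.05],[0.002,0.0005,0.06],[0.002,0.0005,0.068],[0.002,0.0005,0.074],[0.002,0.0005,0.074]], rot=[[0,0,0],[0,0,0],[0,0,0],[0,0,0],[0,0,0],[0,0,0]])

```text
time: 28.35
tool_pos: [0.5786, 0.295, 0.1436]
ee_rot: [0.0, 0.033, 0.999, -0.0]
contact_force: [0.9, -0.4, -1.5]
gripper_width: 0.0247
gripper_force: 49.5
```

>>> apply_moves(claw=[0.6,0.6,0.6,0.6,0.6], dp=[[0,0,0.008],[0,0,0.016],[0,0,0.024],[0,0,0.024],[0,0,0.024]], rot=[[0,0,0],[0,0,0],[0,0,0],[0,0,0],[0,0,0]])

```text
time: 28.98
tool_pos: [0.5787, 0.2949, 0.1321]
ee_rot: [0.0, 0.033, 0.999, -0.0]
contact_force: [0.9, 0.3, -0.6]
gripper_width: 0.0244
gripper_force: 49.4
```

>>> apply_moves(claw=[0.6,0.6,0.6,0.6,0.6], dp=[[0,0,0.008],[0,0,0.016],[0,0,0.022],[0,0,0.026],[0,0,0.026]], rot=[[0,0,0],[0,0,0],[0,0,0],[0,0,0],[0,0,0]])

```text
time: 29.6
tool_pos: [0.5787, 0.295, 0.1189]
ee_rot: [0.0, 0.033, 0.999, -0.0]
contact_force: [0.9, 0.5, -1.3]
gripper_width: 0.0251
gripper_force: 49.4
```

>>> apply_moves(claw=[0.6,0.6,0.6,0.6,0.6], dp=[[0,0,0.002],[0,0,0.004],[0,0,0.006],[0,0,0.008],[0,0,0.008]], rot=[[0,0,0],[0,0,0],[0,0,0],[0,0,0],[0,0,0]])

```text
time: 30.22
tool_pos: [0.5797, 0.2951, 0.1177]
ee_rot: [0.002, 0.033, 0.999, 0.0]
contact_force: [-2.8, -2.6, 14.7]
gripper_width: 0.0247
gripper_force: 51.2
```

Bottomed at the expected depth (lower end at z = 0.018). I'll press a touch more, release and rise.

>>> apply_moves(claw=[0.6,0.6,0.6,0.2,-0.3,-0.6,-0.6,-0.6,-0.6,-0.6,-0.6,-0.6], dp=[[0,0,0.002],[0,0,0.002],[0,0,-0.005],[0,0,-0.005],[0,0,-0.005],[0,0,-0.005],[0,0,-0.005],[0,0,-0.03],[0,0,-0.08],[0,0,-0.16],[0,0,-0.26],[0,0,-0.36]], rot=[[0,0,0],[0,0,0],[0,0,0],[0,0,0],[0,0,0],[0,0,0],[0,0,0],[0,0,0],[0,0,0],[0,0,0],[0,0,0],[0,0,0]])

```text
time: 31.72
tool_pos: [0.5785, 0.2949, 0.2976]
ee_rot: [0.001, 0.033, 0.999, 0.0]
contact_force: [0.3, 0.2, -0.2]
gripper_width: 0.0682
gripper_force: 0.0
```

>>> apply_moves(claw=[-0.6,-0.6,-0.6,-0.6], dp=[[0.1,0,0],[0.2,0,0],[0.2,0,0],[0.2,0,0]], rot=[[0,0,0],[0,0,0],[0,0,0],[0,0,0]])

```text
time: 32.22
tool_pos: [0.4796, 0.3018, 0.2961]
ee_rot: [0.002, 0.033, 0.999, 0.0]
contact_force: [1.0, -0.6, 0.1]
gripper_width: 0.0685
gripper_force: 0.0
```

```bash
python3 - <<'E'
from h import *
t=snap("top","top9.png");a=snap("side","side9.png")
C=np.zeros((420,800,3),np.uint8)
C[:]=cv2.resize(a[140:350,190:590][:, :370],(800,420)) if 0 else 0
C[:,:460]=cv2.resize(a[110:410,190:480],(460,420));C[:300,460:]=cv2.resize(t[140:340,110:337],(340,300))
cv2.imwrite("pics/c12.png",C)
print(((proj("side",[[.556,.136,.148],[.579,.295,.148]])-[190,110])*[460/290,1.4]).round(1))
E
```

```text
[[98.3 79.4]
 [74.9 37.1]]
```

View pics/c12.png

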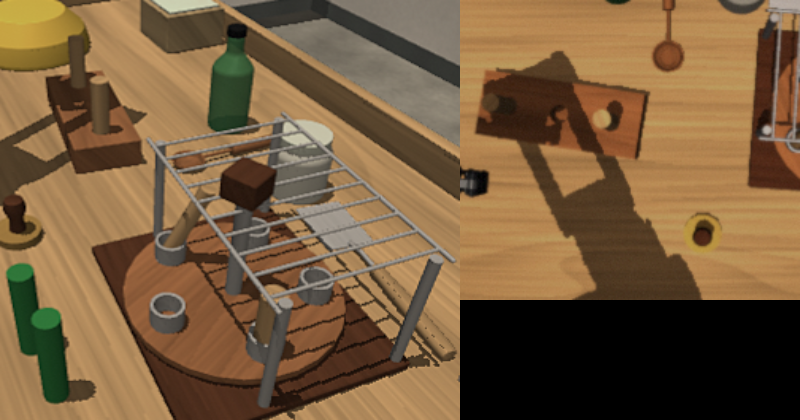

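Both posts stand upright. Their tops are at crop (76,38) and (100,79), where fully seated posts should appear. The thin and short rods are still in the caddy and nothing else has moved.

```bash
python3 -c "
from rig import manip
print(manip.job_done())"
```

```text
the job is handed in; nothing more can be done
None
```

Both full-size posts in the caddy (the third was absent) are pressed home upright in sockets 0 and 2, the thin and short rods are still in the caddy, and the job was handed in; I over-turned the wrist once while releasing the knob, but the pictures show nothing else disturbed.

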